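# Free the locked setting bar of the balancing bench and swing it to its stop

## Task

The steel setting bar on the grey base plate is locked by a tight-fitting plug standing in its path: work the plug out of its socket (it comes more easily if you twist it to and fro while pulling) and put it in the small grey parts bin. Then push the free end of the bar round, without flinging it, until the bar rests fully against the stop block, and leave it there. Leave the jar, the rotor and the loose collar where they are.

Things in the scene. Friction and masses are not known exactly. Their poses are not given: they have to be found in the camera images.
- fixture: Grey base plate fixed to the blue bench, top 30 mm up, spanning x -110..110, y -250..50 mm in its own frame. Origin on the vertical pivot axis at bench height, z up. A pin (head 26 mm wide, top 65 mm up) stands there. Plug socket at x 0, y -130. The stop, a dark steel block 30 x 26 mm with a rubber face, top 64 mm up, meets the bar's +x side 205 mm from the pivot.
- bar (a joint): Angle of the steel bar about the pin, 0 (parked) to 0.90 rad (against the rigid stop), growing anticlockwise from above. At q the bar points from the pivot along (cos a, sin a) in the fixture's frame, a = -pi/2 - 0.45 + q. Dry friction of 0.25 N m (1.5 N at 170 mm): it stays where it is left.
- bar_end (a point): Tip of the bar's free end, on its centre line at half height, 224 mm from the pivot, 46 mm above the bench. It is a steel bar on edge, 14 mm wide, 24 mm tall, underside 34 and top 58 mm above the bench; a small black knob (18 mm wide, top 78 mm above the bench) stands on it 210 mm from the pivot.
- plug_grip (a point): Centre of the lock plug's black round head (26 mm diameter, 26 mm tall: grip here), z along the plug towards its top. In its socket it stands upright, this point 88 mm above the bench. Steel shank below, 16 mm diameter, 69 mm long. Sprung jaws pinch its lowest 24 mm: a straight pull takes some 8 to 17 N, less while twisting; 24 mm up it is free. About 0.11 kg.
- plug_foot (a point): Centre of the lower end face of the plug's shank, 82 mm below plug_grip along the plug's axis; 6 mm above the bench while the plug is in its socket.
- bin: Small grey plastic open parts bin fixed to the bench, 160 x 160 mm outside, 45 mm tall, walls 4 mm, floor about 4 mm thick. Origin at the centre of its underside. The plug may stand, lean or lie in it.
- jar: Bystander: closed amber glass jar, 64 mm diameter, 85 mm tall. Origin at the centre of its underside.
- rotor: Bystander: small steel rotor, disc 70 mm diameter and 22 mm tall with a 24 mm hub on top, 50 mm tall in all. Origin at the centre of its underside.
- collar: Bystander: dark steel collar lying flat, 56 mm diameter, 28 mm bore, 20 mm tall. Origin at the centre of its underside.
Mind the look-alikes: they are no part of the job. What is shaped like the part that bears plug_grip but purple is not meant.

How it is judged:
By the outcome, as a careful person would: the job done as asked, in the order asked, and still so for the second after the job is handed in, with the robot touching nothing.
It also fails if it takes over 69 s, if anything falls off the work surface, if the arm or the gripper's body presses on something with over 40 N, if the wrist force passes 120 N, or if a joint passes its speed limit or range.

## Robot

A 6-joint arm with a two-finger parallel gripper is mounted at the origin on the work surface. World frame = base frame: x ahead of the robot, y to its left, z up, the work surface at z = 0. Lengths are in m, angles in rad, forces in N, time in s.
With the tool pointing down it reaches from about 0.375 to 0.9 m from the base axis. Payload 3.1 kg.
Tool frame: the origin (TCP) lies at the very end of the fingers, on their centre line; the grasp point (between the pads) lies 19 mm behind it (env.grasp_offset is the distance from the TCP to the grasp point, in m); z points along the fingers, x is the direction in which the jaws open and shut, and the axes are right-handed (so a half turn about z gives the same grasp; the last joint's range is limited). The gripper opens to 87 mm and grips with 3 to 60 N. Pads are 19 mm wide; open, the fingers measure 117 mm over their backs; the gripper's body (75 mm by 190 mm) begins 51 mm behind the grasp point.
Start: joints at [-1.417, 0.527, 1.433, -0, 1.181, -0.178], TCP at [0.204, -0.591, 0.223] pointing down, gripper open.
Joint ranges: [-3.08, 3.08], [-0.75, 2.2], [0.22, 2.44], [-1.43, 4.57], [0, 2.65], [-2.85, 2.85]. Speed limits (rad/s): [2.79, 2.79, 3.14, 3.14, 3.14, 3.14].

## Interface

Orientations are given as [roll, pitch, yaw] about the fixed x, y, z axes, in that order (R = Rz(yaw) Ry(pitch) Rx(roll)).
In Python, from cell import read_state, capture, calibration, ticket, env gives the robot as it stands.
- The arm moves only by the tool move_arm, never from a script. Its argument "rows" is a list of rows, each a list of 2 entries, a list of its own where there are three numbers: the shift along the tool's x, y, z in cm, then the turn about the tool's z in degrees. A call has 1 to 8 rows; each row shifts and turns the commanded pose from where the row before left it, along the tool's axes as they then stand; what a row does not reach is not made up. A row lasts 1/12 s, in which the tool goes at most 41.7 mm and 7.16 degrees, less where a joint would pass 70% of its speed; a pose out of reach is approached as far as the arm can. A call with a gripper value outside its range is refused whole. "gripper" is the opening in per cent of the stroke, from 0 (shut) to 100 (fully open), set as the call begins (left out, the last holds). The fingers move at their own pace and stop on an object; the grip force is fixed at half the most. Time passes only in rows, so rows that do not move let the fingers close. It gives the time, the measured TCP pose, the force and the opening at its end, in the units of the state.
- read_state(): the state, without advancing time (a new reading comes with each control period).
- capture(name): name is "scene" or "top" or "wrist"; returns the picture (384x512x3 uint8, red, green, blue); there is no depth.
- calibration(name): a dict with "mtx" (3x3 intrinsics, pixels), "origin" and "orientation" of the camera in the world. Camera axes: x right, y up, looking along -z (the intrinsics and any distortion apply to the point x, -y, -z); pixel columns grow to the right and rows downward; lengths in m; the calibration is good to about 2 mm. A picture is of the moment at which its call begins: read the wrist's pose just before it. calibration takes no time and is no camera call; for the wrist camera it gives the pose at the moment of the call.
- ticket.hand_in(): hands the job in, once; it reports no verdict.
The state is a dict: "time_s": time; "joint_pos": joint angles; "joint_velocities": joint speeds; "tau": joint torques, N m; "eef_pos": TCP position; "orientation": TCP orientation; "force": force on the tool from outside, world axes, zero at the start; "moment": the same for the moment, N m; "grip_width": opening from 0.0 (shut) to 1.0 (fully open).
Only numpy, scipy, OpenCV 4.12 (cv2) and the standard library are available. Lean on these libraries where they do the work, as an engineer would, in place of code of your own. Each camera call takes 0.05 s, during which the arm holds its last target. There are 200 camera calls.

## Working session

There is one attempt and no reset: what is moved stays moved. The work goes in short steps, Python scripts to look and compute and a tool call to move; the robot and the scene stay as the last step left them, time stands still between calls to the robot, and variables do not carry over. Pictures are saved under pics/ and viewed, about 8 in all and at most 12, crops included, and the job is handed in when it is done.

Besides the shell and the picture viewer there is one more tool, called after ">>>" by a JSON object that holds its "op" and its "data". move_arm: Moves the arm, as the interface text tells. Its arguments: {"type":"object","properties":{"rows":{"type":"array"},"gripper":{"type":"number"}},"required":["rows"]}

```bash
mkdir -p pics; cat > h.py <<'E'
import numpy as np, cv2
from cell import read_state, capture, calibration, ticket, env
from scipy.spatial.transform import Rotation as R
def Rot(o):
    o=np.asarray(o,float)
    if o.shape==(3,3): return o
    return R.from_euler('xyz',o).as_matrix() if o.size==3 else R.from_quat(o).as_matrix()
def snap(n,f):
    c=calibration(n); im=capture(n); cv2.imwrite('pics/'+f,im[:,:,::-1]); return im,c
def ray(c,u,v):
    d=cv2.undistortPoints(np.array([[[u,v]]],float),np.array(c['mtx'],float),np.array(c.get('dist',np.zeros(5)),float))[0,0]
    return np.array(c['origin']),Rot(c['orientation'])@np.array([d[0],-d[1],-1])
def onz(c,u,v,z):
    o,d=ray(c,u,v); return o+d*(z-o[2])/d[2]
def proj(c,p):
    q=Rot(c['orientation']).T@(np.array(p)-np.array(c['origin'])); m=np.array(c['mtx'])@np.array([q[0],-q[1],-q[2]]); return m[:2]/m[2]
E
python3 - <<'E'
from h import *
print(read_state())
a=[]
for n in ("scene","top"):
    im,c=snap(n,n+'0.png'); print(c); a.append(im)
cv2.imwrite('pics/wrist0.png',capture('wrist')[:,:,::-1])
E
```

```text
{'time_s': 0.0, 'joint_pos': array([-1.41752180e+00,  5.28486068e-01,  1.43388876e+00, -8.42230678e-06,
        1.18137080e+00, -1.78497792e-01]), 'joint_velocities': array([-8.12188973e-04, -7.72032586e-04, -1.35016645e-03,  1.33339713e-04,
       -6.81303591e-05, -4.38585883e-04]), 'tau': array([ 5.95215261e-04, -4.40044749e+01, -1.76589864e+01,  6.34678896e-02,
        5.82149264e-02, -1.42330159e-04]), 'eef_pos': array([ 0.20348966, -0.59018414,  0.2215637 ]), 'orientation': array([-3.14121805e+00,  2.12015386e-03, -1.23902041e+00]), 'force': array([ 0.15500361, -0.49177824, -0.19940226]), 'moment': array([ 0.03527313, -0.00015545,  0.01999674]), 'grip_width': 0.9991936294614264}
{'mtx': array([[471.73655908,   0.        , 255.1079101 ],
       [  0.        , 471.73655908, 197.71745469],
       [  0.        ,   0.        ,   1.        ]]), 'origin': array([ 1.38155589, -0.18990685,  0.73084758]), 'orientation': array([0.93067111, 0.01210705, 1.28818074])}
{'mtx': array([[483.79985   ,   0.        , 251.76330649],
       [  0.        , 483.79985   , 189.36332571],
       [  0.        ,   0.        ,   1.        ]]), 'origin': array([0.3972626 , 0.0462567 , 1.16805513]), 'orientation': array([ 0.13732885,  0.01934446, -1.57161394])}
```

View pics/top0.png

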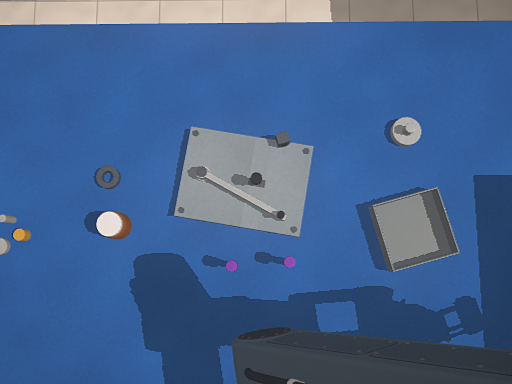

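View pics/scene0.png

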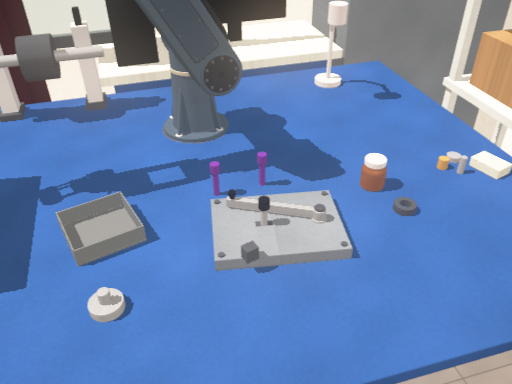

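The top view shows three plug-shaped objects. A black head stands in the plate at (256,179), and two purple plugs stand at (232,266) and (290,262). The black one on the plate fits the description, and the purple ones are decoys. The pin is at (203,172), the knob at (281,215), the stop at (283,139) and the bin near (414,229). Next I measure these and make a confirming crop.

```bash
python3 - <<'E'
from h import *
t=cv2.imread('pics/top0.png'); s=cv2.imread('pics/scene0.png'); ct=calibration('top'); cs=calibration('scene')
def darkblob(im,x0,y0,x1,y1,th=60):
    g=im[y0:y1,x0:x1].max(2)<th
    n,l,st,ce=cv2.connectedComponentsWithStats(g.astype(np.uint8))
    return [(np.round(ce[i]+[x0,y0],1),st[i,4],st[i,:4]+[x0,y0,0,0]) for i in range(1,n) if st[i,4]>15]
for th in (45,60): print('plug top',darkblob(t,240,165,275,195,th)); print('plug scene',darkblob(s,252,190,280,215,th)); print('knob top',darkblob(t,268,203,295,228,th)); print('knob sc',darkblob(s,224,184,242,204,th))
def tri(a,b):
    (o1,d1),(o2,d2)=ray(ct,*a),ray(cs,*b); k=np.linalg.lstsq(np.c_[d1,-d2],o2-o1,rcond=None)[0]
    p,q=o1+k[0]*d1,o2+k[1]*d2; return (p+q)/2,np.linalg.norm(p-q)
print('plug tri',tri((256,179),(264,203)))
pin=onz(ct,203,172,.065); plug=onz(ct,256,179,.095); knob=onz(ct,281,215,.078)
print('pin',pin,'plug',plug,'knob',knob)
print('pin-plug',np.linalg.norm((pin-plug)[:2]),'pin-knob',np.linalg.norm((pin-knob)[:2]))
for n,p in dict(bin1=(370,207),bin2=(437,188),bin3=(458,252),bin4=(393,271)).items(): print(n,onz(ct,*p,.045))
for p in ((191,127),(313,147),(299,236),(175,216)): print('plate',onz(ct,*p,.03))
print('jar',onz(ct,109,223,.085),'stop',onz(ct,283,137,.064),'purple',onz(ct,232,266,.09),onz(ct,290,262,.09))
a=cv2.resize(t[115:285,165:325],None,fx=3,fy=3,interpolation=2); b=cv2.resize(s[140:270,195:355],None,fx=2,fy=2,interpolation=2)
b=cv2.copyMakeBorder(b,0,a.shape[0]-b.shape[0],0,0,0); cv2.imwrite('pics/crop1.png',np.hstack([a,b])[:600,:800])
E
```

```text
plug top []
plug scene []
knob top []
knob sc []
plug top []
plug scene []
knob top []
knob sc []
plug tri (array([0.57085498, 0.05786118, 0.08447701]), np.float64(0.000811663327291691))
pin [0.59077723 0.18050069 0.065     ] plug [0.56906338 0.05736022 0.095     ] knob [0.48934188 0.00130696 0.078     ]
pin-plug 0.12504026882514585 pin-knob 0.2059114454440291
bin1 [ 0.51023129 -0.20659286  0.045     ]
bin2 [ 0.55421199 -0.36333093  0.045     ]
bin3 [ 0.40645136 -0.40314423  0.045     ]
bin4 [ 0.36367822 -0.25374621  0.045     ]
plate [0.70772388 0.2153544  0.03      ]
plate [ 0.65663715 -0.07882419  0.03      ]
plate [ 0.44405845 -0.04229472  0.03      ]
plate [0.49164142 0.24973547 0.03      ]
jar [0.47164788 0.38866781 0.085     ] stop [ 0.67312489 -0.00559666  0.064     ] purple [0.37597701 0.11068631 0.09      ] [ 0.3846181  -0.01704479  0.09      ]
```

View pics/crop1.png

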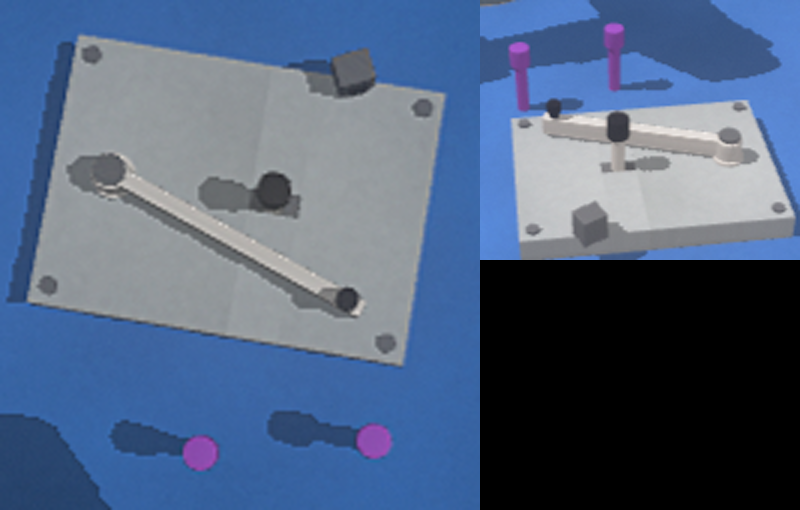

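The crop confirms it: the only black-headed plug stands in the plate socket, next to the bar, and both purple ones stand loose on the bench. Plate geometry gives the plug at about (0.570, 0.057), which agrees with the ray measurement. Moving over it now.

>>> {"op": "move_arm", "data": {"rows": [[[-2.74,-3.09,0],0],[[-2.74,-3.09,0],0],[[-2.74,-3.09,0],0],[[-2.74,-3.09,0],0],[[-2.74,-3.09,0],0],[[-2.74,-3.09,0],0],[[-2.74,-3.09,0],0],[[-2.74,-3.09,0],0]], "gripper": 100}}

```text
time_s: 0.82
eef_pos: [0.3664, -0.3012, 0.2225]
orientation: [-3.142, 0.0, -1.24]
force: [-0.4, 0.4, 0.3]
grip_width: 0.999
```

>>> {"op": "move_arm", "data": {"rows": [[[-2.74,-3.09,0],0],[[-2.74,-3.09,0],0],[[-2.74,-3.09,0],0],[[-2.74,-3.09,0],0],[[-2.74,-3.09,0],0],[[-2.74,-3.09,0],0],[[-2.74,-3.09,0],0],[[-2.74,-3.09,0],0]]}}

```text
time_s: 1.48
eef_pos: [0.5287, -0.0132, 0.2225]
orientation: [3.141, 0.0, -1.239]
force: [0.1, -0.5, -0.8]
grip_width: 1.0
```

>>> {"op": "move_arm", "data": {"rows": [[[-2.74,-3.09,0],0],[[-2.74,-3.09,0],0],[[0,0,3],0],[[0,0,2],0],[[0,0,0],0],[[0,0,0],0]]}}

```text
time_s: 1.98
eef_pos: [0.5677, 0.0569, 0.1714]
orientation: [3.138, 0.001, -1.239]
force: [0.9, -0.0, 0.5]
grip_width: 0.999
```

```bash
python3 - <<'E'
from h import *
s=read_state(); im,c=snap('wrist','w1.png'); print(s['time_s'],s['eef_pos'],s['orientation'],s['joint_pos'],c)
print('expected plug px',proj(c,[.5695,.057,.101]),'tcp px',proj(c,s['eef_pos']))
E
```

```text
1.9833 [0.56771575 0.0568659  0.17142647] [ 3.13823883e+00  1.46752325e-03 -1.23860896e+00] [-9.59310291e-02  5.20698002e-01  1.61992094e+00 -6.78971691e-05
  1.00463411e+00  1.14271200e+00] {'mtx': array([[272.97150906,   0.        , 251.35649093],
       [  0.        , 272.97150906, 192.52447   ],
       [  0.        ,   0.        ,   1.        ]]), 'origin': array([0.63179662, 0.0778904 , 0.33371654]), 'orientation': array([-0.24918567,  0.00191796, -1.24011113])}
expected plug px [251.33135531 199.61994921] tcp px [250.39930117 232.28147955]
```

View pics/w1.png

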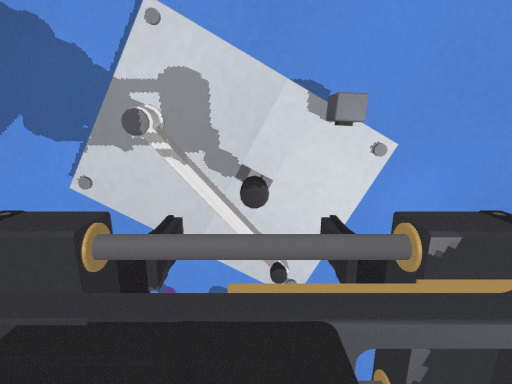

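The wrist view shows the black plug head centred near (254,192), midway between the fingers at about (165,235) and (345,235). I'll fit the blob and recompute the plug and pin positions.

```bash
python3 - <<'E'
from h import *
im=cv2.imread('pics/w1.png'); c=calibration('wrist')
g=cv2.inRange(im[165:220,225:285],(0,0,0),(48,48,48)); n,l,st,ce=cv2.connectedComponentsWithStats(g)
for i in range(1,n):
    if st[i,4]>50: print(ce[i]+[225,165],st[i])
print(onz(c,254,192,.101),onz(c,254,192,.095),'pin',onz(c,135,121,.065),'knob',onz(c,278,272,.078))
print('stop',onz(c,347,100,.064))
for p in((148,0),(397,145),(71,186)):print('plate',onz(c,*p,.03))
t=calibration('top');
for p in ([.5695,.057,.101],[.5695,.057,.075],[.576,.056,.101]): print(proj(t,p),proj(c,p),proj(calibration('scene'),p))
E
```

```text
[252.22988506 181.95402299] [ 16  11  25  15 174]
[0.57791297 0.05643159 0.101     ] [0.57651622 0.05589365 0.095     ] pin [0.59882864 0.1838848  0.065     ] knob [0.49903055 0.00237904 0.078     ]
stop [ 0.68233673 -0.00071566  0.064     ]
plate [0.7109189  0.21150669 0.03      ]
plate [ 0.66312331 -0.08184023  0.03      ]
plate [0.50007552 0.25082804 0.03      ]
[256.13221301 178.38164248] [250.31644432 200.46545314] [263.26788557 196.8639975 ]
[256.25045226 180.19343022] [250.42997074 193.27560419] [263.2881957  206.04932913]
[256.57358853 175.50851764] [253.75594005 194.13537298] [263.69085314 198.60338376]
```

The wrist and top views disagree by about 7 mm along world x. I'll go down until the fingertips are just above the head, then compare at equal depth.

>>> {"op": "move_arm", "data": {"rows": [[[0.1,-0.4,2],0],[[0,0,2],0],[[0,0,1.8],0],[[0,0,0],0],[[0,0,0],0],[[0,0,0],0]]}}

```text
time_s: 2.53
eef_pos: [0.5743, 0.0564, 0.1163]
orientation: [-3.139, -0.001, -1.24]
force: [0.3, 0.8, 0.0]
grip_width: 0.997
```

```bash
python3 - <<'E'
from h import *
s=read_state(); im,c=snap('wrist','w2.png'); print(s['eef_pos'],s['orientation'])
print('tcp px',proj(c,s['eef_pos']),'head top at .570/.577',proj(c,[.570,.057,.101]),proj(c,[.577,.056,.101]))
a=cv2.resize(cv2.imread('pics/w2.png')[130:300,140:370],None,fx=3,fy=3,interpolation=2); a=cv2.convertScaleAbs(a,alpha=2); cv2.imwrite('pics/w2c.png',a)
E
```

```text
[0.57426476 0.05639542 0.11631556] [-3.13861361e+00 -1.29354108e-03 -1.23981847e+00]
tcp px [250.35877591 232.29405904] head top at .570/.577 [247.61349118 229.04789099] [252.24133276 220.47048395]
```

View pics/w2c.png

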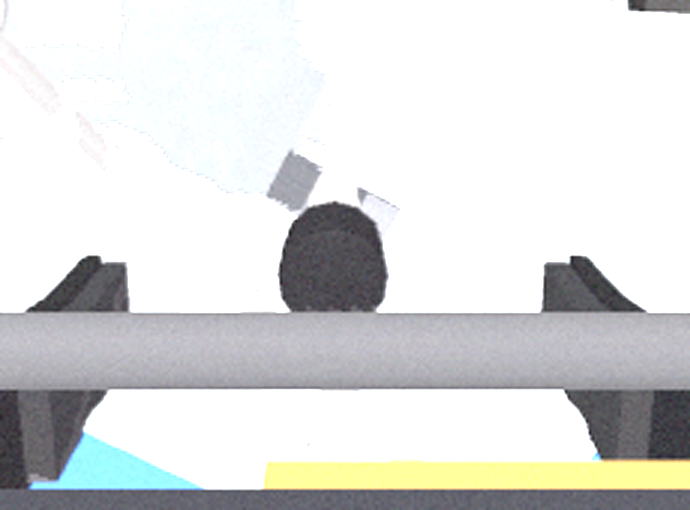

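The close view shows the head top centred near full-frame pixel (251,223), so the plug is about (0.575, 0.056). The TCP is within 1 mm of that. Going down to grip.

>>> {"op": "move_arm", "data": {"rows": [[[0,0,1.6],0],[[0,0,1.6],0],[[0,0,1.5],0],[[0,0,0],0],[[0,0,0],0]]}}

```text
time_s: 3.0
eef_pos: [0.5733, 0.0569, 0.0683]
orientation: [-3.141, -0.0, -1.239]
force: [-0.9, -0.8, 1.1]
grip_width: 0.995
```

>>> {"op": "move_arm", "data": {"rows": [[[0,0,0],0],[[0,0,0],0],[[0,0,0],0],[[0,0,0],0],[[0,0,0],0],[[0,0,0],0],[[0,0,0],0],[[0,0,0],0]], "gripper": 0}}

```text
time_s: 3.67
eef_pos: [0.5729, 0.057, 0.0676]
orientation: [3.142, 0.0, -1.239]
force: [-0.6, 0.2, -0.3]
grip_width: 0.479
```

>>> {"op": "move_arm", "data": {"rows": [[[0,0,0],0],[[0,0,0],0],[[0,0,0],0],[[0,0,0],0],[[0,0,0],0],[[0,0,0],0]]}}

```text
time_s: 4.17
eef_pos: [0.573, 0.0568, 0.0675]
orientation: [-3.142, -0.0, -1.239]
force: [0.6, -1.3, 0.3]
grip_width: 0.285
```

Gripped at about 25 mm for a 26 mm head. Now twisting to and fro while pulling gently.

>>> {"op": "move_arm", "data": {"rows": [[[0,0,0],7],[[0,0,-0.1],7],[[0,0,-0.1],-7],[[0,0,-0.1],-7],[[0,0,-0.1],-7],[[0,0,-0.1],-7],[[0,0,-0.1],7],[[0,0,-0.1],7]]}}

```text
time_s: 4.83
eef_pos: [0.5714, 0.0569, 0.0724]
orientation: [3.138, 0.001, -1.244]
force: [2.0, -1.6, -11.7]
grip_width: 0.283
```

>>> {"op": "move_arm", "data": {"rows": [[[0,0,-0.1],7],[[0,0,-0.1],7],[[0,0,-0.1],-7],[[0,0,-0.1],-7],[[0,0,-0.1],-7],[[0,0,-0.1],-7],[[0,0,-0.1],7],[[0,0,-0.1],7]]}}

```text
time_s: 5.5
eef_pos: [0.5713, 0.057, 0.0803]
orientation: [3.138, 0.001, -1.244]
force: [1.0, -1.8, -12.1]
grip_width: 0.287
```

>>> {"op": "move_arm", "data": {"rows": [[[0,0,-0.1],7],[[0,0,-0.1],7],[[0,0,-0.1],-7],[[0,0,-0.1],-7],[[0,0,-0.1],-7],[[0,0,-0.1],-7],[[0,0,-0.1],7],[[0,0,-0.1],7]]}}

```text
time_s: 6.17
eef_pos: [0.5712, 0.0569, 0.0882]
orientation: [3.137, 0.002, -1.244]
force: [1.2, -0.9, -11.9]
grip_width: 0.288
```

>>> {"op": "move_arm", "data": {"rows": [[[0,0,-0.1],7],[[0,0,-0.1],7],[[0,0,-0.1],-7],[[0,0,-0.1],-7],[[0,0,-0.1],-7],[[0,0,-0.1],-7],[[0,0,-0.1],7],[[0,0,-0.1],7]]}}

```text
time_s: 6.83
eef_pos: [0.5725, 0.0572, 0.0983]
orientation: [3.141, 0.001, -1.244]
force: [-0.5, -0.7, -1.3]
grip_width: 0.29
```

The force fell to about the plug's weight, so it is free. Lifting it and carrying it to the bin.

>>> {"op": "move_arm", "data": {"rows": [[[0,0,-2],0],[[0,0,-3],0],[[0,0,-3],0],[[0,0,-3],0],[[0,0,-1],0],[[0,0,0],0]]}}

```text
time_s: 7.33
eef_pos: [0.5748, 0.057, 0.2214]
orientation: [-3.136, -0.003, -1.239]
force: [1.0, 0.3, -1.3]
grip_width: 0.293
```

>>> {"op": "move_arm", "data": {"rows": [[[1.3,1.0,0],0],[[2.6,1.9,0],0],[[2.7,2.0,0],0],[[2.7,2.0,0],0],[[2.7,2.0,0],0],[[2.7,2.0,0],0],[[2.7,2.0,0],0],[[2.7,2.0,0],0]]}}

```text
time_s: 8.0
eef_pos: [0.4954, -0.1821, 0.2162]
orientation: [3.139, 0.004, -1.239]
force: [0.1, 0.3, -1.4]
grip_width: 0.287
```

>>> {"op": "move_arm", "data": {"rows": [[[2.7,2.0,0],0],[[2.7,2.0,0],0],[[2.7,2.0,0],0],[[1.6,1.0,0],0],[[0.8,0.4,0],0],[[0,0,0],0],[[0,0,0],0]]}}

```text
time_s: 8.58
eef_pos: [0.4612, -0.3037, 0.2171]
orientation: [3.141, 0.004, -1.24]
force: [1.3, -0.1, -1.7]
grip_width: 0.285
```

```bash
python3 - <<'E'
from h import *
s=read_state(); print(s['time_s'],s['eef_pos'],s['orientation'],s['force'],s['grip_width'])
a=snap('scene','s2.png')[0]; w=snap('wrist','w3.png')[0]
a=cv2.resize(a[60:320,0:300],None,fx=1.33,fy=1.33); w=w[:a.shape[0],:390]; h=min(len(a),len(w))
cv2.imwrite('pics/c3.png',np.hstack([a[:h],w[:h]])[:,:,::-1])
E
```

```text
8.5833 [ 0.46115136 -0.30374732  0.21707095] [ 3.14068705  0.00366488 -1.23966122] [ 1.32620764 -0.14708955 -1.66022547] 0.2849296205473626
```

View pics/c3.png

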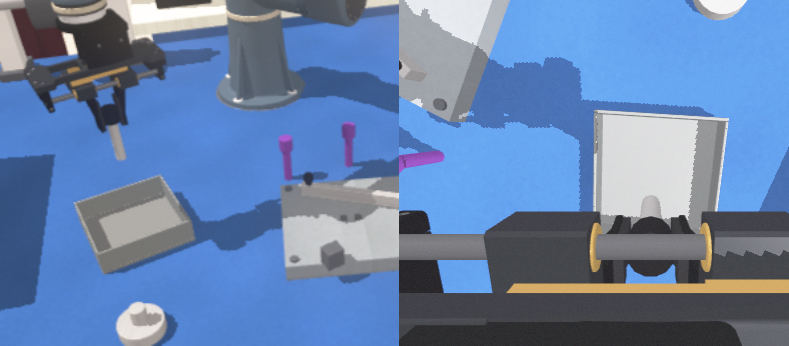

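The plug is held, leaning slightly, at left-pane (115,130). The bin is directly below at left-pane (133,222). I'll shift 2 cm towards the side the foot leans to, lower it and release.

>>> {"op": "move_arm", "data": {"rows": [[[0,-1,2],0],[[0,-1,2.5],0],[[0,0,2.5],0],[[0,0,2.5],0],[[0,0,2],0],[[0,0,1],0],[[0,0,0.6],0],[[0,0,0],0]]}}

```text
time_s: 9.35
eef_pos: [0.4806, -0.2972, 0.0868]
orientation: [3.141, 0.002, -1.238]
force: [-0.5, -0.5, -1.0]
grip_width: 0.289
```

>>> {"op": "move_arm", "data": {"rows": [[[0,0,0.4],0],[[0,0,0.4],0],[[0,0,0.3],0],[[0,0,0.2],0],[[0,0,0],0]]}}

```text
time_s: 9.77
eef_pos: [0.4806, -0.2986, 0.0746]
orientation: [-3.142, 0.0, -1.239]
force: [-0.3, -0.3, -1.3]
grip_width: 0.286
```

>>> {"op": "move_arm", "data": {"rows": [[[0,0,0],0],[[0,0,0],0],[[0,0,0],0],[[0,0,0],0],[[0,0,0],0],[[0,0,0],0],[[0,0,0],0],[[0,0,0],0]], "gripper": 100}}

```text
time_s: 10.43
eef_pos: [0.4807, -0.2985, 0.0746]
orientation: [-3.142, -0.0, -1.239]
force: [0.1, -0.2, -0.3]
grip_width: 0.813
```

>>> {"op": "move_arm", "data": {"rows": [[[0,0,0],0],[[0,0,0],0],[[0,0,-1],0],[[0,0,-2],0],[[0,0,-3],0],[[0,0,-3],0],[[0,0,-3],0],[[0,0,-2],0]]}}

```text
time_s: 11.1
eef_pos: [0.4815, -0.2991, 0.2183]
orientation: [-3.139, -0.004, -1.239]
force: [1.4, -0.6, 0.9]
grip_width: 0.995
```

```bash
python3 - <<'E'
from h import *
s=read_state(); print(s['time_s'],s['eef_pos'],s['orientation'],s['force'],s['grip_width'])
a=snap('scene','s3.png')[0]; w=snap('wrist','w4.png')[0]
a=cv2.resize(a[60:320,0:300],None,fx=1.33,fy=1.33); w=w[:a.shape[0],:390]; h=min(len(a),len(w))
cv2.imwrite('pics/c4.png',np.hstack([a[:h],w[:h]])[:,:,::-1])
E
```

```text
11.1 [ 0.48150367 -0.2991264   0.21829165] [-3.13944297 -0.00385856 -1.23897171] [ 1.39227344 -0.63939738  0.85117158] 0.9945637269855467
```

View pics/c4.png

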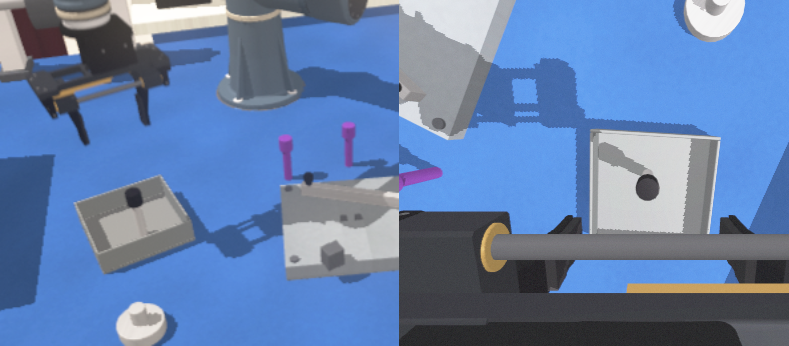

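The plug stands inside the bin, with its head at right-pane (647,187). The bar end is unchanged. Moving over behind the bar with the fingers closing, then turning to line up with the bar.

>>> {"op": "move_arm", "data": {"rows": [[[-3.33,-1.22,0],0],[[-3.33,-1.22,0],0],[[-3.33,-1.22,0],0],[[-3.33,-1.22,0],0],[[-3.33,-1.22,0],0],[[-3.33,-1.22,0],0],[[-3.33,-1.22,0],0],[[-3.33,-1.22,0],0]], "gripper": 0}}

```text
time_s: 11.87
eef_pos: [0.4851, -0.013, 0.214]
orientation: [3.14, 0.001, -1.239]
force: [0.1, 0.4, -0.0]
grip_width: 0.478
```

>>> {"op": "move_arm", "data": {"rows": [[[-3.33,-1.22,0],0],[[-3.33,-1.22,0],0],[[0,0,0],7],[[0,0,0],7],[[0,0,0],7],[[0,0,0],7],[[0,0,0],7],[[0,0,0],7]]}}

```text
time_s: 12.53
eef_pos: [0.4867, 0.0563, 0.2139]
orientation: [3.14, -0.001, -1.978]
force: [0.4, 0.3, 1.0]
grip_width: 0.004
```

>>> {"op": "move_arm", "data": {"rows": [[[0,0,2],6],[[0,0,3],0],[[0,0,3],0],[[0,0,2],0],[[0,0,0],0],[[0,0,0],0]]}}

```text
time_s: 13.03
eef_pos: [0.4863, 0.0562, 0.1136]
orientation: [3.138, -0.001, -2.077]
force: [0.8, 0.2, 0.2]
grip_width: 0.009
```

```bash
python3 - <<'E'
from h import *
s=read_state(); im,c=snap('wrist','w5.png'); print(s['time_s'],s['eef_pos'],s['orientation'],s['joint_pos'],s['grip_width'])
print('tcp',proj(c,s['eef_pos']),'knob',proj(c,[.4925,.0017,.078]),'pin',proj(c,[.595,.185,.065]))
E
```

```text
13.0333 [0.48632236 0.05622322 0.11356393] [ 3.13802445e+00 -1.47684799e-03 -2.07677847e+00] [-1.13624365e-01  5.24076876e-01  1.86686855e+00 -3.65051148e-07
  7.54508980e-01  1.96315701e+00] 0.00850686001844378
tcp [251.69083707 232.63978979] knob [312.32765237 173.27395071] pin [ 39.37427438 169.73342451]
```

View pics/w5.png

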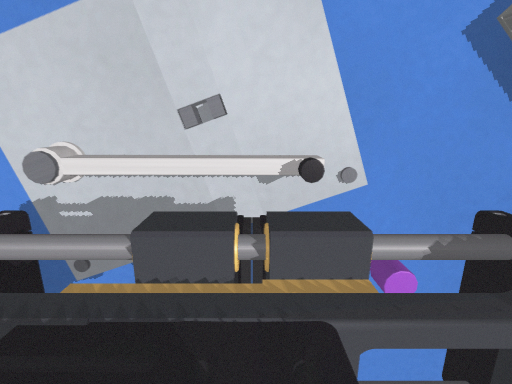

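The bar lies parallel to the tool's x. The knob at (311,170) and pin at (41,167) match the prediction within 3 px. The socket at (203,112) is empty. Lowering behind the bar, then easing into contact.

>>> {"op": "move_arm", "data": {"rows": [[[0,0,2],0],[[0,0,2],0],[[0,0,1.6],0],[[0,0,1],0],[[0,0,0],0],[[0,0,0],0]]}}

```text
time_s: 13.58
eef_pos: [0.4882, 0.0561, 0.0493]
orientation: [-3.141, 0.0, -2.077]
force: [0.0, -0.0, -0.1]
grip_width: 0.005
```

>>> {"op": "move_arm", "data": {"rows": [[[0,-0.3,0],0],[[0,-0.3,0],0],[[0,-0.2,0],0],[[0,-0.2,0],0],[[0,-0.2,0],0],[[0,-0.2,0],0],[[0,0,0],0]]}}

```text
time_s: 14.17
eef_pos: [0.5, 0.0492, 0.0486]
orientation: [3.142, 0.0, -2.077]
force: [-0.6, 0.7, -0.5]
grip_width: 0.001
```

Roughly at contact. Starting the arc slowly, at 2° per row.

>>> {"op": "move_arm", "data": {"rows": [[[0.03,-0.3,0],-1],[[0.03,-0.3,0],-1],[[0.05,-0.58,0],-2],[[0.05,-0.58,0],-2],[[0.05,-0.58,0],-2],[[0.05,-0.58,0],-2],[[0.05,-0.58,0],-2],[[0.05,-0.58,0],-2]]}}

```text
time_s: 14.83
eef_pos: [0.5354, 0.03, 0.0484]
orientation: [3.14, -0.0, -1.83]
force: [-2.0, 0.5, 1.4]
grip_width: 0.002
```

>>> {"op": "move_arm", "data": {"rows": [[[0.05,-0.58,0],-2],[[0.05,-0.58,0],-2],[[0.05,-0.58,0],-2],[[0.05,-0.58,0],-2],[[0.05,-0.58,0],-2],[[0.05,-0.58,0],-2],[[0.03,-0.3,0],-1],[[0,0,0],0]]}}

```text
time_s: 15.5
eef_pos: [0.5732, 0.0204, 0.0484]
orientation: [-3.141, -0.0, -1.605]
force: [-0.4, 0.3, 0.3]
grip_width: 0.004
```

```bash
python3 - <<'E'
from h import *
s=read_state(); im,c=snap('wrist','w6.png'); print(s['time_s'],s['eef_pos'],s['orientation'],s['force'])
P=np.array([.595,.185]);d=s['eef_pos'][:2]-P;y=s['orientation'][2]
print('tool in bar frame: along',d@[np.cos(y),np.sin(y)],'tangential',d@[-np.sin(y),np.cos(y)],'yaw left',-1.293-y)
E
```

```text
15.5 [0.57322955 0.02037111 0.04836446] [-3.14093421e+00 -1.97700732e-04 -1.60499161e+00] [-0.44278439  0.25773149  0.34726054]
tool in bar frame: along 0.1652769486830229 tangential -0.016129292330640182 yaw left 0.3119916121874906
```

View pics/w6.png

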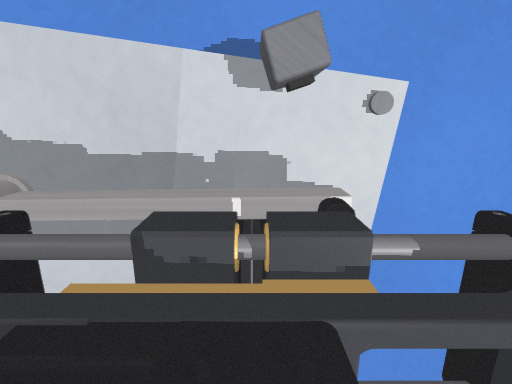

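The bar, near row 205, follows the fingers. The stop is ahead at (295,55), with about 18° left to go.

>>> {"op": "move_arm", "data": {"rows": [[[0.03,-0.3,0],-1],[[0.05,-0.58,0],-2],[[0.05,-0.58,0],-2],[[0.05,-0.58,0],-2],[[0.05,-0.58,0],-2],[[0.05,-0.58,0],-2],[[0.03,-0.3,0],-1],[[0.03,-0.29,0],-1]]}}

```text
time_s: 16.22
eef_pos: [0.6101, 0.0198, 0.0484]
orientation: [3.14, 0.0, -1.377]
force: [-2.1, 0.6, 0.1]
grip_width: 0.003
```

>>> {"op": "move_arm", "data": {"rows": [[[0.03,-0.29,0],-1],[[0.03,-0.29,0],-1],[[0.01,-0.15,0],-0.5],[[0.01,-0.15,0],-0.5],[[0,0,0],0]]}}

```text
time_s: 16.63
eef_pos: [0.6195, 0.0209, 0.0485]
orientation: [-3.141, -0.0, -1.326]
force: [-0.7, -0.8, -0.7]
grip_width: 0.005
```

Now 1.5 mm steps, watching for the force to rise at the stop.

>>> {"op": "move_arm", "data": {"rows": [[[0.01,-0.15,0],-0.5],[[0.01,-0.15,0],-0.5],[[0.01,-0.15,0],-0.5],[[0.01,-0.15,0],-0.5],[[0,0,0],0]]}}

```text
time_s: 17.05
eef_pos: [0.6238, 0.0215, 0.0485]
orientation: [3.138, 0.0, -1.29]
force: [-4.4, -2.7, 1.7]
grip_width: 0.005
```

>>> {"op": "move_arm", "data": {"rows": [[[0,-0.1,0],0],[[0,-0.1,0],0],[[0,0,0],0],[[0,0,0],0]]}}

```text
time_s: 17.38
eef_pos: [0.6239, 0.0215, 0.0485]
orientation: [3.134, 0.001, -1.29]
force: [-6.8, -4.4, 4.4]
grip_width: 0.006
```

>>> {"op": "move_arm", "data": {"rows": [[[0,-0.15,0],0],[[0,-0.15,0],0],[[0,0,0],0],[[0,0,0],0]]}}

```text
time_s: 17.72
eef_pos: [0.6239, 0.0216, 0.0485]
orientation: [3.128, 0.001, -1.289]
force: [-13.2, -6.9, 8.5]
grip_width: 0.01
```

The bar is firm against the stop: the force rises and nothing moves. Backing straight off, rising, and checking from above.

>>> {"op": "move_arm", "data": {"rows": [[[0,0.2,0],0],[[0,0.2,0],0],[[0,0.3,0],0],[[0,0.5,0],0],[[0,1,0],0],[[0,1,0],0],[[0,0,0],0]]}}

```text
time_s: 18.3
eef_pos: [0.5981, 0.0145, 0.0486]
orientation: [3.141, 0.001, -1.292]
force: [0.1, -0.2, 0.2]
grip_width: 0.005
```

>>> {"op": "move_arm", "data": {"rows": [[[0,0,-2],0],[[0,0,-3],0],[[0,0,-3],0],[[0,0,-3],0],[[0,1.5,-2],0],[[0,1,0],0],[[0,0,0],0],[[0,0,0],0]]}}

```text
time_s: 18.97
eef_pos: [0.575, 0.0077, 0.1782]
orientation: [-3.141, 0.0, -1.292]
force: [-0.8, 0.3, -0.1]
grip_width: 0.005
```

```bash
python3 - <<'E'
from h import *
s=read_state(); w,c=snap('wrist','w7.png'); print(s['time_s'],s['eef_pos'],s['orientation'],s['force'])
a,_=snap('scene','s4.png')
cv2.imwrite('pics/c7.png',np.vstack([np.hstack([w[:250],cv2.resize(a[140:330,40:270],(288,250))])])[:,:,::-1])
E
```

```text
18.9667 [0.57499737 0.00772776 0.17823567] [-3.14139733e+00  2.91607828e-04 -1.29174925e+00] [-0.75856912  0.27987999 -0.11369103]
```

View pics/c7.png

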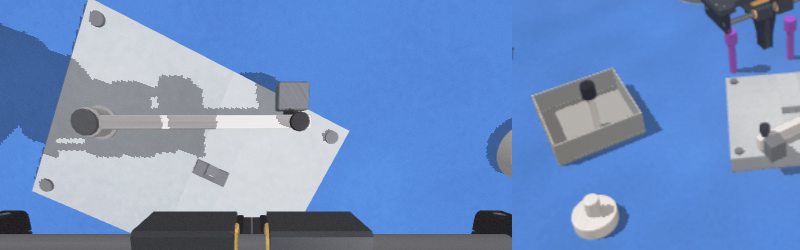

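The wrist view shows the bar touching the stop, with the stop at (293,96), the knob at (299,121) and no gap. The plug stands in the bin at right-pane (588,90). The tool is clear, so I'm handing in.

```bash
python3 - <<'E'
from h import *
c=calibration('wrist'); a=onz(c,85,121,.065); b=onz(c,299,121,.078); d=b-a; print('bar angle',np.arctan2(d[1],d[0]),np.hypot(*d[:2]))
print(ticket.hand_in())
E
```

```text
bar angle -1.293548727295417 0.2063430028150133
the job is handed in; nothing more can be done
None
```

The job is done and handed in at about 19 s. I twisted and pulled the black-headed plug out of its socket and stood it in the grey bin. Then I pushed the bar slowly round with closed fingers until it rested against the stop block, and backed the arm clear.

- **Bar:** At the stop the push force rose to about 15 N in the plane of the plate and the bar did not move further. After I backed off, the measured bar angle was -1.294 rad, against -1.293 rad expected at the stop, and the picture shows no gap.
- **Plug:** It was still standing in the bin in the last picture.
- **Bystanders:** The rotor was seen in place in the last picture. I did not look again at the jar and collar, but the arm never went near them.
- **Camera disagreement:** The wrist and top cameras differed by about 7 mm on the plug's position. A closer look settled it before I gripped.

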